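Clear the pile at the end of the shift

ROBOT

A 7-joint arm with a two-finger parallel gripper is mounted at the origin on a cart in front of the work surface, level with it; the furniture and walls round the work are solid. World frame = base frame: x ahead of the robot, y to its left, z up, the work surface at z = 0. Lengths are in m, angles in rad, forces in N, time in s.
With the tool pointing down it reaches from about 0.425 to 0.925 m from the base axis. Payload 6.8 kg.
Tool frame: the origin (TCP) lies where the fingers leave the gripper's body, on its centre line; the fingertips stand 73 mm ahead of it and the grasp point (between the pads) lies 54 mm ahead of it; z points along the fingers, y is the line along which they close (so a half turn about z gives the same grasp; the last joint's range is limited). The gripper opens to 85 mm and grips with 20 to 120 N. Pads are 22 mm wide; open, the fingers measure 114 mm over their backs; the gripper's body (76 mm by 85 mm) begins 54 mm behind the grasp point. The pads swing forward as they close: fully open they stand 13 mm farther back than shut.
Start: joints at [1.126, 0.477, 0.022, 1.555, -0.011, 1.109, -0.083], TCP at [0.223, -0.637, 0.304] pointing down, gripper open.
Joint ranges: [-2.96, 2.96], [-0.34, 2.1], [-1.41, 1.46], [0.24, 2.44], [-1.37, 4.51], [0.17, 1.92], [-2.96, 2.96]. Speed limits (rad/s): [2.39, 2.39, 3.14, 3.14, 3.14, 3.14, 3.14].

INTERFACE

Orientations are given as a rotation vector (axis times angle).
In Python, from bench import r, grab_frame, camera_info gives the robot as it stands.
- The arm moves only by the tool jog_arm, called after ">>>" as a command line: name --argument value ..., lists and objects as JSON in quotes. Schema: {"type":"object","properties":{"deltas":{"type":"string"},"finger_gap":{"type":"number"},"grip_force":{"type":"number"},"only":{"type":"string"},"quiet":{"type":"boolean"},"lines":{"type":"string"}},"required":["deltas"],"additionalProperties":false}. deltas is a string of 1 to 5 rows, one to a line, with the numbers parted by commas; each row has 6 numbers: dx, dy, dz in mm, then a rotation vector rx, ry, rz in units of 0.25 rad; each row is the pose to reach, as a shift and turn from the pose commanded when the call began, along the tool's axes at that moment; what a row does not reach only later rows make up. A row lasts 1/10 s, in which the tool goes at most 0.05 m and 0.15 rad, less where a joint would pass 70% of its speed; a pose out of reach is approached as far as the arm can. finger_gap is the finger opening in m, set as the call begins (left out keeps the last). The fingers move at their own pace and stop on an object; grip_force is the grip in N (left out, the last holds). Time passes only in rows, so rows that do not move let the fingers close. The tool returns the time, the measured TCP pose, the force, the opening and the grip force at its end. only (a regular expression) keeps the lines of the reply that match it, lines (a string "A,B") keeps lines A to B, and quiet returns only ok. Input that does not fit is refused with a message, and nothing moves.
- r.get_obs(): the state, without advancing time (a new reading comes with each control period).
- grab_frame(name): name is "side" or "top"; returns (picture, depth): 400x640x3 uint8, blue, green, red; 400x640 float32, m along the optical axis (not along the pixel's ray), 0 where there is no reading.
- camera_info(name): a dict with "camera_matrix" (3x3 intrinsics, pixels), "k1" (the pictures are not rectified: a ray, as slopes to the right and down, at radius r is drawn at 1 + k1 r^2 times it, then the intrinsics apply), "R" (3x3) and "t" (3): a world point X has camera coordinates R X + t. Camera axes: x right, y down, z forward; pixel columns grow to the right and rows downward; lengths in m; the calibration is good to about 2 mm. A picture is of the moment at which its call begins. camera_info takes no time and is no camera call.
- r.hand_in(): hands the job in; it is judged then, once.
The state is a dict: "clock": time; "joints": joint angles; "qvel": joint speeds; "tau": joint torques, N m; "tcp_pos": TCP position; "orientation": TCP orientation; "contact_force": force on the tool from outside, world axes, zero at the start; "moment": the same for the moment, N m; "grip_width": finger opening in m; "gripper_force": force on a finger pad.
Only numpy, scipy, OpenCV 4.12 (cv2) and the standard library are available. Lean on these libraries where they do the work, as an engineer would, in place of code of your own. Each camera call takes 0.05 s, during which the arm holds its last target. There are 200 camera calls.

TASK

Supplies have been piled up on the bench: take the pile apart and put each thing away. Push the worn eraser through the sprung flap of the grey waste box, from the ledge in front of it, so that it drops inside and the flap shuts. Set the jar in the small dished holder, the solder spool in the middle-sized one and the tape roll in the large one; set these three down flat and upright without dropping or tipping them.

Things in the scene. Friction and masses are not known exactly. Their poses are not given: they have to be found in the camera images.
- eraser: worn block eraser, white with pale green ends, 43 (its x) x 24 (its y) x 11 mm (z), rigid, about 18 g, lying flat on top of the pile on the jar lid (underside about 91 mm above the bench). Origin: centre of its underside
- jar: small white flux jar with teal lid, upright, 38 mm diameter (lid up to 40), 40 mm high, standing on the solder spool (underside about 50 mm above the bench). Origin: centre of its underside, z up. A second such jar stands out of reach on the upper shelf and is not part of the job
- spool: white solder spool with round flanges, axis upright, 53 mm diameter, 32 mm high, lying on the tape roll (underside about 18 mm above the bench); it can be gripped across anywhere in its height. Origin: centre of its underside
- roll: black tape roll lying flat on the bench at the bottom of the pile, 67 mm outer diameter, 18 mm high. Origin: centre of its underside
- holder_small: smallest of three fixed round grey dished holders on the bench: outer diameter 68 mm, inner 56 mm, rim 10 mm above the bench, flat floor 4 mm above the bench. Origin: centre of its underside, on the bench
- holder_middle: middle one of the three fixed round grey dished holders: outer diameter 81 mm, inner 69 mm, rim 10 mm high, floor at 4 mm. Origin: centre of its underside
- holder_large: largest of the three fixed round grey dished holders: outer diameter 95 mm, inner 83 mm, rim 10 mm high, floor at 4 mm. Origin: centre of its underside
- waste_box: fixed closed grey sheet-metal waste box, 80 (x) x 90 (y) x 100 mm (z), hollow, walls 3 mm. Origin: centre of its underside on the bench. Its +x axis points horizontally from the front into the box; the outer front face is at x = -40 mm. Inside there is no floor until the bottom of the box: a thing pushed along the ledge until it is wholly past the front falls in
- ledge (a point): centre of the flat loading ledge in front of the waste box (box x = -66, y = 0, z = 62 mm), axes as the box. The ledge runs from box x = -95 to the front at -40 mm, 90 mm wide, its top 62 mm above the bench, closed underneath. Above it the front has an opening 64 mm wide (y) and 28 mm high (62 to 90 mm above the bench), closed by the flap
- flap (a joint): aluminium flap in the opening of the waste box, 60 mm wide, hinged along its upper edge 91 mm above the bench; 0 = shut (hanging upright), grows as it is pushed into the box, to 1.4 rad. A light spring shuts it: less than 0.2 N at its lower edge opens it; it cannot swing outward

How it is judged:
At the end, for the whole second after the job is handed in: Eraser at rest inside the waste box, below the level of the ledge, and the flap shut (under 0.12 rad). Jar in the small, spool in the middle and tape roll in the large holder: each within 12 mm of the holder's centre, on its floor (within 3 mm), upright within 0.08 rad, at rest (horizontal distance between jar and holder_small below 0.012 m and z of jar in the frame of holder_small between 0.001 and 0.0065 m and angle between each of jar, spool, roll's own z axis and vertical below 0.08 rad and linear speed of each of jar, spool, roll, eraser below 0.02 m/s and horizontal distance between spool and holder_middle below 0.012 m and z of spool in the frame of holder_middle between 0.001 and 0.0065 m and horizontal distance between roll and holder_large below 0.012 m and z of roll in the frame of holder_large between 0.001 and 0.0065 m and x of eraser in the frame of waste_box between -0.039 and 0.039 m and y of eraser in the frame of waste_box between -0.044 and 0.044 m and z of eraser in the frame of waste_box between 0 and 0.045 m and value of joint flap below 0.12 rad); the robot touches nothing.
It fails at once if the jar, the spool or the tape roll is dropped (falls free of the gripper faster than 0.6 m/s, about 18 mm of fall) ((linear speed of jar above 0.6 m/s and contact force between jar and the fingers below 0.05 N) or (linear speed of spool above 0.6 m/s and contact force between spool and the fingers below 0.05 N) or (linear speed of roll above 0.6 m/s and contact force between roll and the fingers below 0.05 N)).
It fails at once if the jar, the spool or the tape roll is tipped over (more than 0.7 rad) (angle between any of jar, spool, roll's own z axis and vertical above 0.7 rad).
It also fails if it takes over 102 s, if anything falls off the work surface, if the arm or the gripper's body presses on something with over 40 N, if the wrist force passes 120 N, or if a joint passes its speed limit or range.

## Working session

There is one attempt and no reset: what is moved stays moved. The work goes in short steps, Python scripts to look and compute and a tool call to move; the robot and the scene stay as the last step left them, time stands still between calls to the robot, and variables do not carry over. Pictures are saved under pics/ and viewed, at most 19 in all, crops included, and the job is handed in when it is done.

```bash
mkdir -p pics; ls; python3 - <<'E'
from bench import r, grab_frame, camera_info
import cv2,numpy as np
for n in("side","top"):
    p,d=grab_frame(n); cv2.imwrite(f"pics/{n}0.png",p); np.save(f"pics/{n}0.npy",d)
    c=camera_info(n); print(n,c)
o=r.get_obs(); print(o)
E
```

```text
pics
side {'camera_matrix': array([[410.10520582,   0.        , 317.08485252],
       [  0.        , 410.10520582, 201.19732888],
       [  0.        ,   0.        ,   1.        ]]), 'k1': -0.03931505282388243, 'R': array([[-0.99852297, -0.05334832, -0.01028743],
       [-0.01106064,  0.38498193, -0.92285783],
       [ 0.05319339, -0.92138096, -0.38500336]]), 't': array([0.51674118, 0.11770634, 0.97206573])}
top {'camera_matrix': array([[361.07934461,   0.        , 320.2826703 ],
       [  0.        , 361.07934461, 205.09745926],
       [  0.        ,   0.        ,   1.        ]]), 'k1': -0.028593848564966006, 'R': array([[ 0.00590959, -0.99990963, -0.01207539],
       [-0.99644946, -0.00487409, -0.08405182],
       [ 0.08398537,  0.01252922, -0.99638822]]), 't': array([-0.05052172,  0.51926183,  1.02974964])}
{'clock': 0.1, 'joints': array([ 1.12588894,  0.4777386 ,  0.02232588,  1.55634174, -0.01151364,
        1.10931969, -0.08309576]), 'qvel': array([ 6.41651332e-04, -4.36368166e-04, -1.54792658e-03, -2.11700618e-03,
       -3.17782972e-04, -3.55246879e-05, -6.83305086e-04]), 'tau': array([ 4.06000836e-03, -5.97761643e+01,  1.61284313e+00, -2.81958729e+01,
        1.26517258e-02,  5.00096648e-03,  4.84295902e-05]), 'tcp_pos': array([ 0.22294345, -0.63667856,  0.3030129 ]), 'orientation': array([-3.09552916e+00, -5.26335931e-01,  6.00722504e-04]), 'contact_force': array([ 0.05622409, -0.1098887 ,  0.44975421]), 'moment': array([-0.03441615, -0.00656154,  0.00107402]), 'gripper_force': 0.0, 'grip_width': 0.08572634402149198}
```

View pics/side0.png

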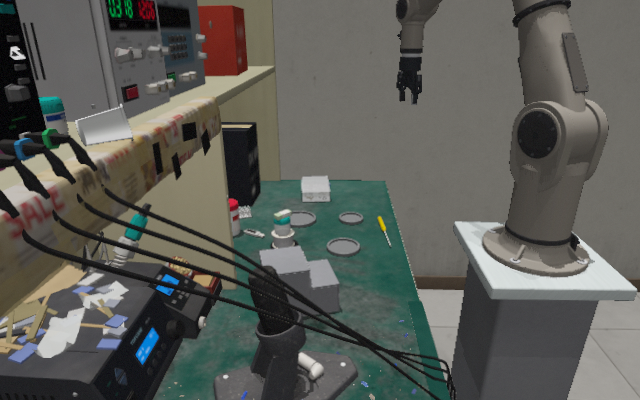

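View pics/top0.png

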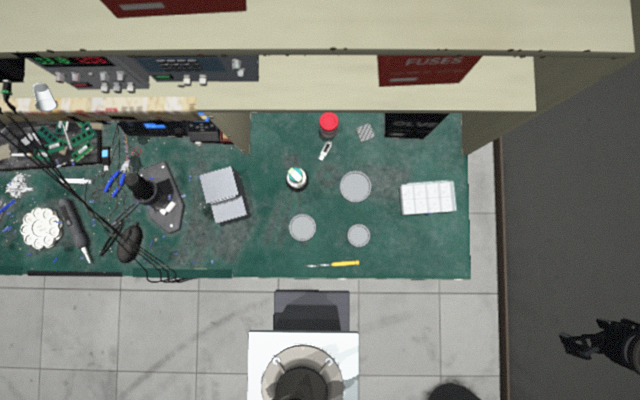

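The top view shows the pile at (296,178), the large holder at (355,186), the middle one at (302,227) and the small one at (358,236). The waste box is at (221,185) with its ledge at (229,209), facing the robot. Next I measure them.

```bash
cat > h.py <<'E'
import numpy as np, cv2
from bench import r, grab_frame, camera_info
from scipy.spatial.transform import Rotation as Ro
def ray(n,uv):
    c=camera_info(n);K=c["camera_matrix"]
    d=np.array([c["k1"],0,0,0,0.])
    p=cv2.undistortPoints(np.array(uv,float).reshape(-1,1,2),K,d).reshape(-1,2)
    R=c["R"];o=-R.T@c["t"]
    return o,np.c_[p,np.ones(len(p))]@R
def plane(n,uv,z):
    o,d=ray(n,uv); return o+d*((z-o[2])/d[:,2])[:,None]
def pix(n,X):
    c=camera_info(n)
    return cv2.projectPoints(np.array(X,float).reshape(-1,1,3),cv2.Rodrigues(c["R"])[0],c["t"],c["camera_matrix"],np.array([c["k1"],0,0,0,0.]))[0].reshape(-1,2)
def pts(n,d):
    v,u=np.mgrid[0:400,0:640]; o,dr=ray(n,np.c_[u.ravel(),v.ravel()])
    return (o+dr*d.reshape(-1,1)).reshape(400,640,3)
def tcp():
    o=r.get_obs(); return o["tcp_pos"],Ro.from_rotvec(o["orientation"])
def to(X,yaw):
    "tool-axes shift and turn to put the TCP at X, pointing down, tool y at world yaw (mod pi)"
    p,R=tcp(); best=None
    for y in(yaw,yaw+np.pi):
        # tool y=(cos y,sin y,0), z=(0,0,-1), x=y x z
        ty=np.array([np.cos(y),np.sin(y),0]);tz=np.array([0,0,-1.]);T=Ro.from_matrix(np.c_[np.cross(ty,tz),ty,tz])
        w=(R.inv()*T).as_rotvec()
        if best is None or np.linalg.norm(w)<np.linalg.norm(best):best=w
    print("shift",np.round(R.inv().apply(np.array(X)-p),4),"turn",np.round(best,3))
E
python3 - <<'E'
from h import *
p=cv2.imread("pics/top0.png");d=np.load("pics/top0.npy");P=pts("top",d)
hsv=cv2.cvtColor(p,cv2.COLOR_BGR2HSV)
m=((hsv[...,1]<60)&(hsv[...,2]>110)).astype(np.uint8)
m[:, :190]=0;m[:115]=0;m[270:]=0;m[:,470:]=0
cs,_=cv2.findContours(m,cv2.RETR_EXTERNAL,cv2.CHAIN_APPROX_NONE)
for c in cs:
    if cv2.contourArea(c)<120: continue
    c=c.reshape(-1,2); q=plane("top",c,0.01)[:,:2].astype(np.float32)
    e=cv2.fitEllipse(q); print(c.min(0),c.max(0),"ell",np.round(e[0],4),np.round(e[1],4))
zz=P[...,2]
for nm,(u0,u1,v0,v1) in dict(pile=(275,320,160,200),box=(195,250,160,228)).items():
    z=zz[v0:v1,u0:u1]; print(nm,np.histogram(z,bins=[-.05,-.01,.01,.03,.045,.058,.068,.08,.088,.096,.106,.12])[0])
for zl,zh,nm in((.09,.112,'boxtop'),(.055,.072,'ledge')):
    k=((zz>zl)&(zz<zh)).astype(np.uint8);k[:, :190]=0;k[:,252:]=0;k[:155]=0;k[235:]=0
    c=max(cv2.findContours(k,cv2.RETR_EXTERNAL,cv2.CHAIN_APPROX_NONE)[0],key=cv2.contourArea).reshape(-1,2)
    q=plane("top",c,.1 if nm=='boxtop' else .062)[:,:2].astype(np.float32);R=cv2.minAreaRect(q);print(nm,R,np.round(cv2.boxPoints(R),4).tolist())
a=cv2.resize(p[150:260,190:390],None,fx=4,fy=4,interpolation=cv2.INTER_CUBIC);cv2.imwrite("pics/topc.png",a)
s=cv2.imread("pics/side0.png");cv2.imwrite("pics/sidec.png",cv2.resize(s[190:320,230:370],None,fx=4,fy=4,interpolation=cv2.INTER_CUBIC))
E
```

```text
[347 224] [370 247] ell [ 0.4335 -0.1598] [0.0664 0.0678]
[288 213] [316 241] ell [0.4565 0.0062] [0.0803 0.0809]
[399 180] [456 214] ell [ 0.5468 -0.3636] [0.1071 0.1941]
[286 167] [306 187] ell [0.6036 0.0261] [0.0549 0.063 ]
[196 166] [246 227] ell [0.5512 0.2466] [0.1122 0.2019]
[328 152] [418 202] ell [ 0.6057 -0.1989] [0.1275 0.2421]
[317 141] [332 161] ell [ 0.6856 -0.0604] [0.025  0.0735]
[350 118] [382 142] ell [ 0.7425 -0.1827] [0.0636 0.0795]
[199 115] [233 132] ell [0.7731 0.261 ] [0.047  0.1008]
pile [   0 1366  144    0  100    1    4   10   67   97    1]
box [   0 1772   80   66   67  653   35   19   51  980    0]
boxtop ((0.5653821229934692, 0.2275850772857666), (0.08431079238653183, 0.0926518589258194), 16.249248504638672) [[0.511900007724762, 0.26030001044273376], [0.5378999710083008, 0.1712999939918518], [0.6187999844551086, 0.1949000060558319], [0.5928999781608582, 0.2838999927043915]]
ledge ((0.5231574773788452, 0.2159471958875656), (0.09926347434520721, 0.09249365329742432), 16.567907333374023) [[0.46239998936653137, 0.24609999358654022], [0.4887999892234802, 0.1574999988079071], [0.583899974822998, 0.1858000010251999], [0.5575000047683716, 0.274399995803833]]
```

View pics/topc.png

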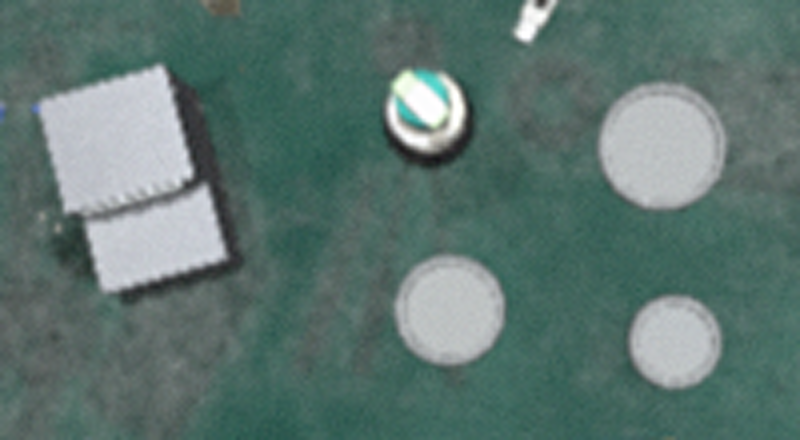

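View pics/sidec.png

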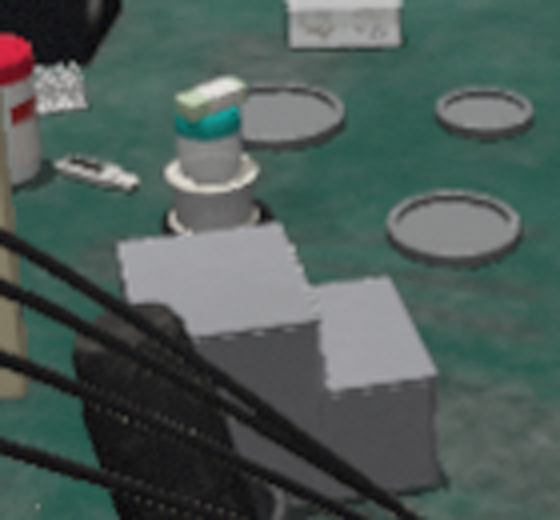

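The crops show the eraser lying diagonally on the teal lid, with pale green ends at crop (403,85) and (437,118). The spool flange is centred near crop (427,112). The side view shows the stack upright, with the box open towards the robot. Next I measure the eraser and the stack.

```bash
python3 - <<'E'
from h import *
p=cv2.imread("pics/top0.png");hsv=cv2.cvtColor(p,cv2.COLOR_BGR2HSV)
sub=hsv[164:192,283:311]
for r_ in range(2,26): print(' '.join("%3d/%3d/%3d"%tuple(x) for x in sub[r_-0,3:20]) if r_<14 else '',end='\n' if r_<14 else '')
H,S,V=[hsv[...,i].astype(int) for i in range(3)]
def reg(m):
    k=np.zeros_like(m);k[162:192,283:311]=1;return (m&k).astype(np.uint8)
er=reg((V>200)&~((H>80)&(H<100)&(S>90)))
print('teal',[int(x) for x in np.argwhere(reg((H>80)&(H<95)&(S>120)&(V>120))).mean(0)])
# side: eraser height profile
d=np.load("pics/top0.npy");P=pts("top",d);k=reg(P[...,2]>.0965)
v,u=np.nonzero(k);q=P[v,u];print(len(u),q.mean(0),np.median(q[:,2]))
e=cv2.minAreaRect(plane("top",np.c_[u,v],.102)[:,:2].astype(np.float32));print(e)
k=reg((P[...,2]>.04)&(P[...,2]<.06));v,u=np.nonzero(k)
c=max(cv2.findContours(reg((P[...,2]>.04)),cv2.RETR_EXTERNAL,cv2.CHAIN_APPROX_NONE)[0],key=cv2.contourArea).reshape(-1,2)
q=plane("top",c,.05);print('upper outline circle',cv2.minEnclosingCircle(q[:,:2].astype(np.float32)))
E
```

```text
84/ 36/107  86/ 35/103  84/ 37/110  87/ 29/ 96  83/ 34/ 98  81/ 33/102  76/ 26/107  88/ 36/ 98  85/ 42/110  82/ 42/109  83/ 38/108  85/ 32/103  81/ 34/105  83/ 42/104  84/ 63/106  84/ 74/107  80/ 88/102
 84/ 36/100  80/ 37/104  86/ 35/101  86/ 35/103  72/ 26/126  62/ 30/152  64/ 34/157  83/ 68/131  87/108/142  87/105/146  87/ 93/140  87/ 79/123  87/ 55/120  85/ 40/116  81/ 36/120  83/ 66/104  83/ 90/ 99
 81/ 62/ 98  84/ 40/ 95  88/ 48/ 91  71/ 33/124  53/ 38/186  51/ 40/232  56/ 37/228  77/ 66/192  87/127/183  88/152/188  88/145/181  87/136/174  86/108/163  84/ 50/167  72/ 22/171  73/ 21/145  84/ 61/105
 84/ 76/ 94  82/ 49/ 93  73/ 45/118  58/ 35/183  49/ 36/237  48/ 22/250  47/ 22/248  68/ 35/234  82/ 83/217  87/122/214  88/153/205  88/155/205  87/137/201  86/ 78/204  74/ 25/215  53/ 10/203  53/ 14/146
 83/ 70/ 99  75/ 51/121  62/ 42/181  51/ 36/236  45/ 20/254  47/ 18/252  46/ 21/250  49/ 20/248  67/ 18/239  87/ 42/229  88/104/209  88/148/209  87/153/214  87/120/213  84/ 56/218  55/  7/235  33/ 12/209
 78/ 81/104  71/ 54/136  56/ 40/213  49/ 22/255  48/ 17/254  47/ 18/250  47/ 18/2
[... 917 characters left out ...]
7/ 71/186  73/ 20/180
 78/ 10/131  83/  5/219  90/ 12/239  87/ 97/202  88/147/193  87/ 69/195 100/  3/225 173/  4/254 150/  1/255   0/  0/253 120/  1/253 120/  1/253   0/  0/253 150/  1/255  90/  1/251  77/ 32/214  60/ 16/179
120/  4/131 120/  1/230 105/  2/246  88/ 67/197  88/158/202  87/144/193  86/ 57/187  90/  3/227 150/  2/251 150/  1/255 120/  1/253 120/  1/253 120/  1/253 150/  1/254  50/  3/253  54/ 16/233  42/ 19/203
teal [173, 294]
102 [0.58876578 0.01783024 0.13930747] 0.10156128117388297
((0.597112238407135, 0.024352040141820908), (0.06910104304552078, 0.022967273369431496), 57.57823181152344)
upper outline circle ((0.5991780757904053, 0.021190902218222618), 0.028549518436193466)
```

```bash
python3 - <<'E'
from h import *
p=cv2.imread("pics/top0.png");hsv=cv2.cvtColor(p,cv2.COLOR_BGR2HSV)
H,S,V=[hsv[...,i].astype(int) for i in range(3)]
d=np.load("pics/top0.npy");P=pts("top",d);Z=P[...,2]
w=np.zeros(Z.shape,bool);w[162:192,283:311]=1
k=w&(Z>.0965)&(Z<.11);v,u=np.nonzero(k)
q=plane("top",np.c_[u,v],.102)[:,:2].astype(np.float32);print('eraser depth',len(u),q.mean(0),cv2.minAreaRect(q))
g=w&(H>38)&(H<62)&(S>14)&(V>200)
n,l,st,ce=cv2.connectedComponentsWithStats(g.astype(np.uint8))
for i in range(1,n):
    if st[i,4]>5: print('green',st[i,4],ce[i],plane("top",ce[i:i+1],.1015)[0])
t=w&(H>78)&(H<95)&(S>45)&(V>150)
v,u=np.nonzero(t|k);q=plane("top",np.c_[u,v],.091)[:,:2].astype(np.float32)
print('lid',cv2.minEnclosingCircle(q))
print('yaw now',tcp()[1].as_matrix()[:,1],'box yaw 16.3')
E
```

```text
eraser depth 98 [0.5950888  0.02099219] ((0.5949968695640564, 0.020992910489439964), (0.04076537489891052, 0.015381710603833199), 45.20293426513672)
green 21 [290.38095238 170.57142857] [0.606469   0.03302965 0.1015    ]
green 8 [300.625 178.625] [0.58448352 0.00495082 0.1015    ]
lid ((0.597524106502533, 0.02124660462141037), 0.021699106320738792)
yaw now [ 0.33050633 -0.94380229 -0.00167654] box yaw 16.3
```

```bash
python3 -c "
from h import *
to([.595,.0205,.24],np.radians(-42))"
```

```text
shift [ 0.5684 -0.4972  0.0638] turn [-0.002 -0.    -0.501]
```

The rows are not in the units I measure in: shifts go in mm and turns go in units of 0.25 rad. I convert before sending: 0.19 m is 190, -0.166 m is -166.

>>> jog_arm --deltas "38,-33,0,0,0,0\n76,-66,0,0,0,0\n114,-100,0,0,0,0\n152,-133,0,0,0,0\n190,-166,0,0,0,0" --finger_gap 0.05 --grip_force 20

```text
clock: 0.6
tcp_pos: [0.3469, -0.4176, 0.3036]
orientation: [-3.097, -0.526, 0.0]
contact_force: [1.4, -0.5, 0.5]
grip_width: 0.05
gripper_force: 0.0
```

>>> jog_arm --deltas "38,-33,0,0,0,0\n76,-66,0,0,0,0\n114,-100,0,0,0,0\n152,-133,0,0,0,0\n190,-166,0,0,0,0"

```text
clock: 1.1
tcp_pos: [0.4701, -0.2003, 0.3038]
orientation: [3.097, 0.526, -0.0]
contact_force: [1.1, -1.4, -0.8]
grip_width: 0.0501
gripper_force: 0.0
```

>>> jog_arm --deltas "38,-33,0,0,0,0\n76,-66,0,0,0,0\n114,-100,0,0,0,0\n152,-133,0,0,0,0\n188,-165,0,0,0,0"

```text
clock: 1.6
tcp_pos: [0.5931, 0.0172, 0.3036]
orientation: [3.097, 0.526, -0.001]
contact_force: [0.8, -1.3, -0.5]
grip_width: 0.0497
gripper_force: 0.0
```

>>> jog_arm --deltas "0,0,20,0,0,-0.48\n0,0,40,0,0,-1\n0,0,60,0,0,-1.52\n0,0,63,0,0,-2\n0,0,63,0,0,-2"

```text
clock: 2.1
tcp_pos: [0.5918, 0.0153, 0.2395]
orientation: [-2.869, -1.277, 0.004]
contact_force: [-0.2, 0.4, 0.1]
grip_width: 0.0498
gripper_force: 0.0
```

```bash
python3 - <<'E'
from h import *
to([.595,.0205,.17],np.radians(-42))
p,d=grab_frame("side"); P=pts("side",d)
cv2.imwrite("pics/side1.png",cv2.resize(p[140:260,220:380],None,fx=4,fy=4,interpolation=cv2.INTER_CUBIC))
t=tcp()[0]; print(t,pix("side",[t,t-[0,0,.073],t-[0,0,.06],[.595,.0205,.102]])-[220,140], '*4')
E
```

```text
shift [ 0.0061 -0.001   0.0695] turn [-0.002  0.002 -0.   ]
[0.59232866 0.01542531 0.24034925] [[61.44264151 13.35265418]
 [62.84141925 44.64395825]
 [62.59733852 39.20851266]
 [62.60484571 71.98749113]] *4
```

View pics/side1.png

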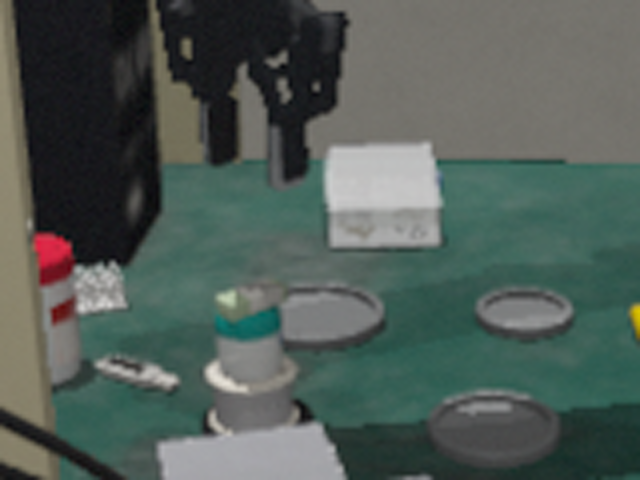

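The fingers stand above the pile at crop (250,170), in line with the eraser at (250,295), and the tip reach agrees with the stated one. I descend and grip.

>>> jog_arm --deltas "6,-1,20,0,0,0\n6,-1,40,0,0,0\n6,-1,60,0,0,0\n6,-1,68,0,0,0\n6,-1,73,0,0,0"

```text
clock: 2.65
tcp_pos: [0.5959, 0.0206, 0.1678]
orientation: [2.872, 1.274, -0.0]
contact_force: [0.2, -0.2, 0.2]
grip_width: 0.05
gripper_force: 0.0
```

>>> jog_arm --deltas "0,0,0,0,0,0\n0,0,0,0,0,0\n0,0,0,0,0,0\n0,0,0,0,0,0\n0,0,0,0,0,0" --finger_gap 0.01 --grip_force 20

```text
clock: 3.15
tcp_pos: [0.5965, 0.0208, 0.169]
orientation: [2.87, 1.276, 0.003]
contact_force: [-0.5, -0.0, 5.9]
grip_width: 0.016
gripper_force: 22.9
```

>>> jog_arm --deltas "0,0,-20,0,0,0\n0,0,-40,0,0,0\n0,0,-60,0,0,0\n0,0,-70,0,0,0\n0,0,-70,0,0,0"

```text
clock: 3.65
tcp_pos: [0.5965, 0.0208, 0.2392]
orientation: [2.87, 1.276, 0.004]
contact_force: [-0.6, -0.5, -0.1]
grip_width: 0.016
gripper_force: 22.3
```

```bash
python3 - <<'E'
from h import *
yaw=np.radians(16.4); b=np.array([.5654,.2276]);R=np.array([[np.cos(yaw),-np.sin(yaw)],[np.sin(yaw),np.cos(yaw)]])
def bx(x,y=0): return b+R@[x,y]
print(bx(-70),bx(-.064)); 
X=bx(-.066); to([*X,.24],yaw+np.pi/2)
p,d=grab_frame("side"); cv2.imwrite("pics/side2.png",cv2.resize(p[140:300,220:380],None,fx=3.5,fy=3.5,interpolation=cv2.INTER_CUBIC))
E
```

```text
[-66.58657822 -19.53630198] [0.50400391 0.20953015]
shift [ 0.0764 -0.1962 -0.001 ] turn [ 0.001 -0.002  0.55 ]
```

View pics/side2.png

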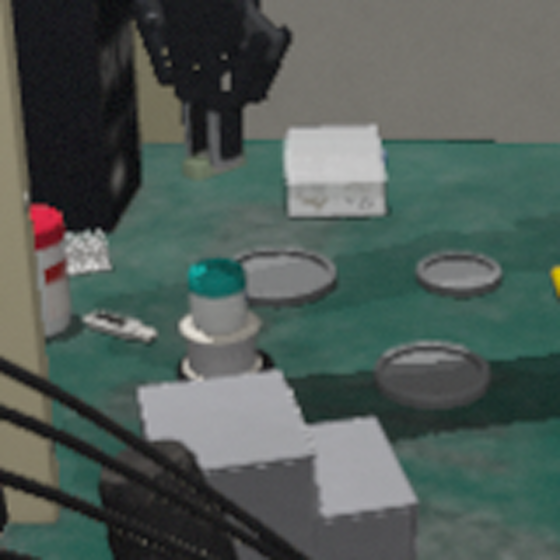

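The eraser is held level at crop (215,165), and the jar stands undisturbed with its lid at (217,275). I carry the eraser to the ledge.

To row units: 0.0764 m is 76.4, -0.196 m is -196, 0.55 rad is 2.2.

>>> jog_arm --deltas "15,-40,0,0,0,0.44\n30,-80,0,0,0,0.88\n46,-118,0,0,0,1.32\n61,-157,0,0,0,1.76\n76.4,-196,0,0,0,2.2"

```text
clock: 4.2
tcp_pos: [0.5, 0.2096, 0.2366]
orientation: [3.11, 0.441, -0.003]
contact_force: [0.4, 0.5, -0.1]
grip_width: 0.0158
gripper_force: 22.3
```

>>> jog_arm --deltas "0,0,20,0,0,0\n0,0,40,0,0,0\n0,0,60,0,0,0\n0,0,75,0,0,0\n0,0,85,0,0,0"

```text
clock: 4.7
tcp_pos: [0.5007, 0.2082, 0.1509]
orientation: [3.109, 0.449, -0.004]
contact_force: [-0.5, -0.3, 0.1]
grip_width: 0.0159
gripper_force: 22.3
```

```bash
python3 - <<'E'
from h import *
yaw=np.radians(16.4); b=np.array([.5654,.2276]);R=np.array([[np.cos(yaw),-np.sin(yaw)],[np.sin(yaw),np.cos(yaw)]])
X=b+R@[-.066,0]; to([*X,.14],yaw+np.pi/2)
p,d=grab_frame("side"); cv2.imwrite("pics/side3.png",cv2.resize(p[200:330,230:360],None,fx=4.5,fy=4.5,interpolation=cv2.INTER_CUBIC))
p,d=grab_frame("top"); cv2.imwrite("pics/top3.png",p)
E
```

```text
shift [ 0.0016 -0.0004  0.0109] turn [0.    0.003 0.001]
```

View pics/side3.png

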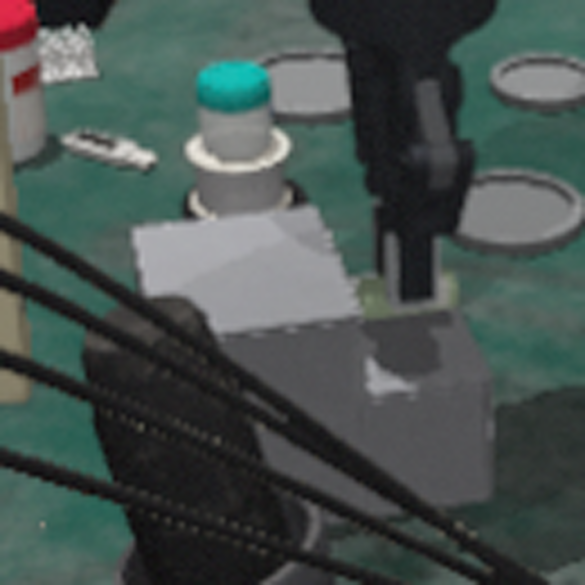

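The eraser is over the ledge at crop (410,297), aligned with the box's x axis. I lower it onto the ledge and watch the force.

>>> jog_arm --deltas "1,0,4,0,0,0\n1,0,7,0,0,0\n1,0,9,0,0,0\n1,0,10,0,0,0"

```text
clock: 5.2
tcp_pos: [0.5026, 0.209, 0.1431]
orientation: [-3.109, -0.449, -0.001]
contact_force: [0.2, 1.0, -0.7]
grip_width: 0.0161
gripper_force: 22.3
```

>>> jog_arm --deltas "0,0,1,0,0,0\n0,0,1,0,0,0"

```text
clock: 5.4
tcp_pos: [0.5025, 0.209, 0.142]
orientation: [3.109, 0.449, 0.0]
contact_force: [0.7, 0.5, -0.8]
grip_width: 0.0161
gripper_force: 22.3
```

>>> jog_arm --deltas "0,0,1,0,0,0\n0,0,1,0,0,0\n0,0,1,0,0,0"

```text
clock: 5.7
tcp_pos: [0.5026, 0.2091, 0.141]
orientation: [-3.109, -0.449, -0.001]
contact_force: [0.2, -0.3, 0.4]
grip_width: 0.0159
gripper_force: 22.3
```

>>> jog_arm --deltas "0,0,1,0,0,0\n0,0,1,0,0,0\n0,0,1,0,0,0"

```text
clock: 6.0
tcp_pos: [0.5026, 0.2091, 0.1409]
orientation: [3.109, 0.449, 0.001]
contact_force: [-3.2, -1.6, 11.1]
grip_width: 0.0158
gripper_force: 23.4
```

>>> jog_arm --deltas "0,0,0,0,0,0\n0,0,0,0,0,0\n0,0,0,0,0,0" --finger_gap 0.04

```text
clock: 6.3
tcp_pos: [0.5024, 0.2089, 0.1397]
orientation: [3.109, 0.449, -0.0]
contact_force: [0.5, -0.8, -0.1]
grip_width: 0.0399
gripper_force: 0.0
```

>>> jog_arm --deltas "0,0,-15,0,0,0\n0,0,-35,0,0,0\n-22,0,-35,0,0,0\n-44,0,-35,0,0,0\n-44,0,-35,0,0,0"

```text
clock: 6.8
tcp_pos: [0.4579, 0.1957, 0.1756]
orientation: [3.108, 0.45, -0.002]
contact_force: [0.6, -0.0, -0.2]
grip_width: 0.0402
gripper_force: 0.0
```

>>> jog_arm --deltas "0,0,0,0,0,0\n0,0,15,0,0,0\n0,0,25,0,0,0\n0,0,34,0,0,0\n0,0,36,0,0,0" --finger_gap 0

```text
clock: 7.3
tcp_pos: [0.4601, 0.1964, 0.1378]
orientation: [3.109, 0.449, -0.003]
contact_force: [-0.3, -0.8, 0.4]
grip_width: 0.0
gripper_force: 0.0
```

```bash
python3 - <<'E'
from h import *
print(tcp()[0])
p,d=grab_frame("side"); cv2.imwrite("pics/side4.png",cv2.resize(p[220:320,260:360],None,fx=5,fy=5,interpolation=cv2.INTER_CUBIC))
E
```

```text
[0.46009354 0.19642648 0.13782847]
```

View pics/side4.png

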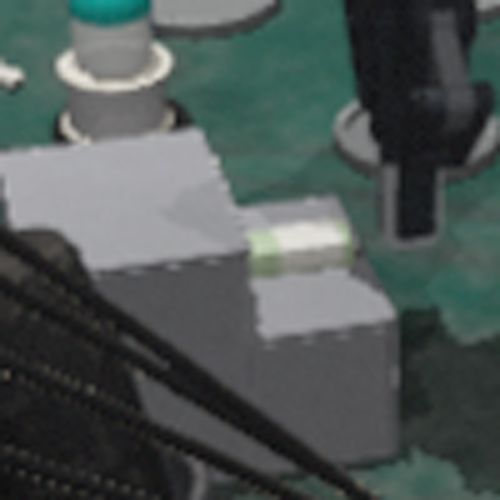

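The eraser lies flat and square on the ledge at crop (300,250), and the closed fingers stand behind it at (415,210). I push.

>>> jog_arm --deltas "10,0,0,0,0,0\n20,0,0,0,0,0\n28,0,0,0,0,0\n36,0,0,0,0,0\n44,0,0,0,0,0"

```text
clock: 7.85
tcp_pos: [0.5033, 0.2092, 0.1391]
orientation: [-3.109, -0.449, -0.001]
contact_force: [-0.2, -0.5, 0.2]
grip_width: -0.0001
gripper_force: 0.2
```

>>> jog_arm --deltas "4,0,0,0,0,0\n8,0,0,0,0,0\n11,0,0,0,0,0\n11,0,0,0,0,0\n11,0,0,0,0,0"

```text
clock: 8.35
tcp_pos: [0.5128, 0.212, 0.1388]
orientation: [3.109, 0.449, -0.0]
contact_force: [-1.0, 1.1, 0.2]
grip_width: -0.0004
gripper_force: 0.0
```

```bash
python3 - <<'E'
from h import *
print(tcp()[0])
p,d=grab_frame("side"); cv2.imwrite("pics/side5.png",cv2.resize(p[220:320,260:360],None,fx=5,fy=5,interpolation=cv2.INTER_CUBIC))
E
```

```text
[0.51283859 0.21202124 0.13884158]
```

View pics/side5.png

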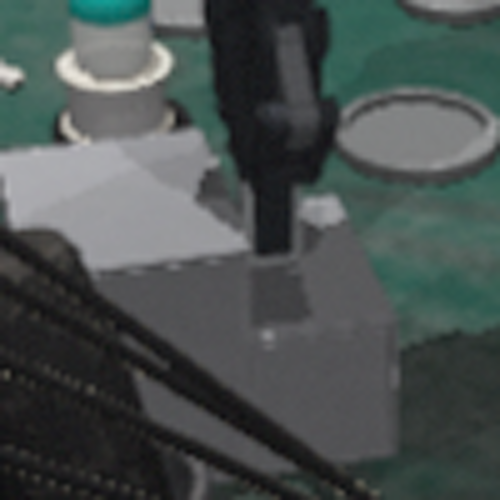

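The eraser is no longer visible on the ledge and the fingers are close to the front. I push a few millimetres more, back off, and look at the ledge.

>>> jog_arm --deltas "1,0,0,0,0,0\n2,0,0,0,0,0\n3,0,0,0,0,0\n4,0,0,0,0,0\n4,0,0,0,0,0"

```text
clock: 8.9
tcp_pos: [0.517, 0.2133, 0.1389]
orientation: [-3.109, -0.449, -0.0]
contact_force: [0.3, -0.0, 0.3]
grip_width: -0.0002
gripper_force: 0.0
```

>>> jog_arm --deltas "-20,0,0,0,0,0\n-50,0,0,0,0,0\n-50,0,-50,0,0,0\n-50,0,-100,0,0,0\n-50,30,-100,0,0,0"

```text
clock: 9.4
tcp_pos: [0.4793, 0.1757, 0.2455]
orientation: [-3.103, -0.459, -0.018]
contact_force: [1.8, 0.3, 0.5]
grip_width: 0.0005
gripper_force: 0.0
```

```bash
python3 - <<'E'
from h import *
print(tcp()[0])
p,d=grab_frame("top"); a=cv2.resize(p[155:235,185:265],None,fx=6,fy=6,interpolation=cv2.INTER_CUBIC)
p,d=grab_frame("side"); b=cv2.resize(p[230:310,260:340],None,fx=6,fy=6,interpolation=cv2.INTER_CUBIC)
cv2.imwrite("pics/both6.png",cv2.resize(np.hstack([a,b]),(800,400)))
E
```

```text
[0.4793115  0.17569631 0.24554292]
```

View pics/both6.png

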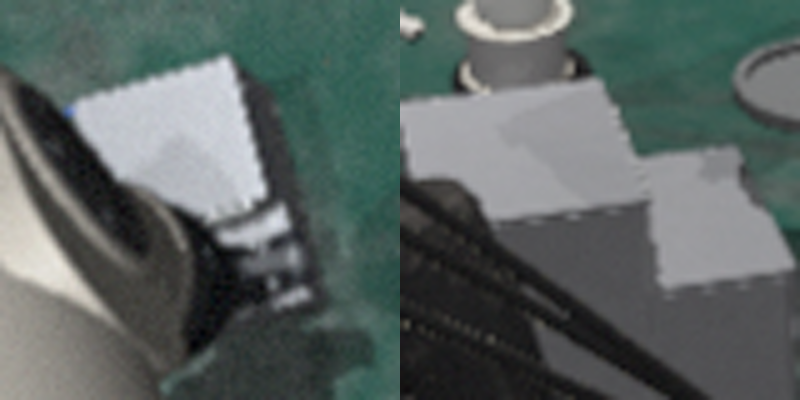

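The ledge is clear in both views, at (258,255) and (715,215), so the eraser is inside. Next I measure the jar lid and the spool.

```bash
cat >> h.py <<'E'
def blob(m,z,roi,n="top"):
    k=np.zeros(m.shape,np.uint8);u0,u1,v0,v1=roi;k[v0:v1,u0:u1]=1;k&=m.astype(np.uint8)
    c=max(cv2.findContours(k,cv2.RETR_EXTERNAL,cv2.CHAIN_APPROX_NONE)[0],key=cv2.contourArea).reshape(-1,2)
    q=plane(n,c,z)[:,:2].astype(np.float32);return np.round(cv2.fitEllipse(q)[:2],4).tolist(),np.round(cv2.minEnclosingCircle(q)[0],4)
E
python3 - <<'E'
from h import *
p,d=grab_frame("top");H,S,V=[x.astype(int) for x in cv2.split(cv2.cvtColor(p,cv2.COLOR_BGR2HSV))]
roi=(278,316,160,198)
print('lid',blob((H>80)&(H<97)&(S>100)&(V>110),.09,roi))
lid=(H>80)&(H<97)&(S>85)&(V>110)
print('spool',blob(((V>150)|lid),.05,roi))
to([.598,.021,.2],np.radians(106.4))
cv2.imwrite("pics/top7.png",cv2.resize(p[140:220,260:340],None,fx=5,fy=5,interpolation=cv2.INTER_CUBIC))
E
```

```text
lid ([[0.5988, 0.0217], [0.0328, 0.0374]], array([0.5989, 0.0223]))
spool ([[0.5979, 0.0219], [0.0522, 0.0564]], array([0.5977, 0.0229]))
shift [0.074  0.1751 0.0397] turn [ 0.001 -0.001 -0.003]
```

View pics/top7.png

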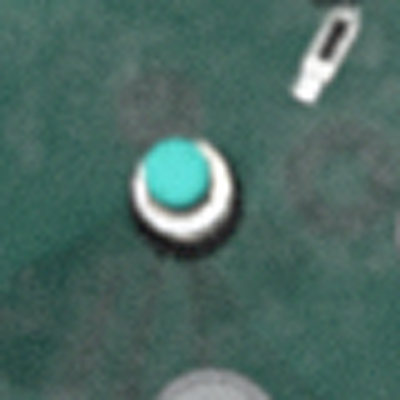

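The lid is at crop (178,173), on the white flange at (187,190), with the black roll below. I go to the jar.

>>> jog_arm --deltas "18,43,0,0,0,0\n36,86,0,0,0,0\n54,129,0,0,0,0\n74.8,174.3,0,0,0,0\n74.8,174.3,20,0,0,0" --finger_gap 0.065

```text
clock: 10.05
tcp_pos: [0.6033, 0.0176, 0.22]
orientation: [3.108, 0.434, 0.009]
contact_force: [0.3, 0.4, -1.1]
grip_width: 0.0648
gripper_force: 0.0
```

>>> jog_arm --deltas "0,0,20,0,0,0\n0,0,40,0,0,0\n0,0,60,0,0,0\n0,0,78,0,0,0\n0,0,86,0,0,0"

```text
clock: 10.55
tcp_pos: [0.5969, 0.025, 0.1303]
orientation: [-3.108, -0.45, 0.007]
contact_force: [-0.9, 0.1, -0.5]
grip_width: 0.065
gripper_force: 0.0
```

>>> jog_arm --deltas "0,0,0,0,0,0\n0,0,0,0,0,0\n0,0,0,0,0,0\n0,0,0,0,0,0\n0,0,0,0,0,0" --finger_gap 0.02 --grip_force 25

```text
clock: 11.05
tcp_pos: [0.5987, 0.0243, 0.1335]
orientation: [3.109, 0.449, 0.002]
contact_force: [0.7, -0.7, 0.0]
grip_width: 0.0372
gripper_force: 25.1
```

>>> jog_arm --deltas "0,0,-10,0,0,0\n0,0,-25,0,0,0\n0,0,-45,0,0,0\n0,0,-65,0,0,0\n0,0,-65,0,0,0"

```text
clock: 11.55
tcp_pos: [0.6004, 0.0246, 0.2022]
orientation: [3.109, 0.449, 0.011]
contact_force: [-0.3, -0.6, -0.3]
grip_width: 0.0372
gripper_force: 25.1
```

```bash
python3 - <<'E'
from h import *
to([.4335,-.1598,.14],np.radians(106.4))
p,d=grab_frame("side"); cv2.imwrite("pics/side8.png",cv2.resize(p[140:270,220:380],None,fx=4.5,fy=4.5,interpolation=cv2.INTER_CUBIC))
E
```

```text
shift [-0.2127  0.1296  0.0609] turn [ 0.001 -0.007  0.   ]
```

View pics/side8.png

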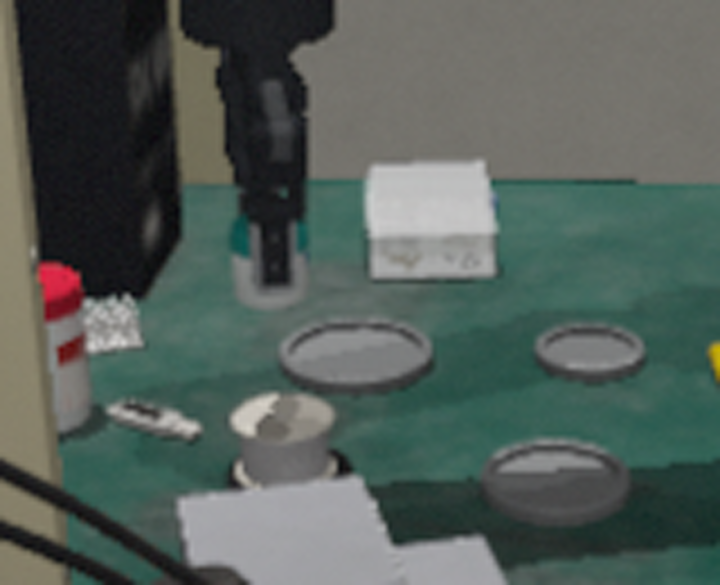

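The jar is held upright at crop (270,260), and the spool rests level at (283,440). I carry the jar to the small holder.

>>> jog_arm --deltas "-30,18,0,0,0,0\n-65,40,0,0,0,0\n-100,61,0,0,0,0\n-135,83,0,0,0,0\n-170,104,0,0,0,0"

```text
clock: 12.1
tcp_pos: [0.4632, -0.1247, 0.1975]
orientation: [-3.109, -0.449, 0.001]
contact_force: [0.8, -0.7, 0.1]
grip_width: 0.0373
gripper_force: 25.2
```

>>> jog_arm --deltas "-25,15,10,0,0,0\n-42.7,25.6,30,0,0,0\n-42.7,25.6,55,0,0,0\n-42.7,25.6,75,0,0,0\n-42.7,25.6,85,0,0,0"

```text
clock: 12.6
tcp_pos: [0.4299, -0.1601, 0.1113]
orientation: [-3.108, -0.448, 0.004]
contact_force: [-0.4, 0.7, 0.0]
grip_width: 0.0371
gripper_force: 25.2
```

>>> jog_arm --deltas "0,0,0,0,0,0\n0,0,0,0,0,0"

```text
clock: 12.8
tcp_pos: [0.4314, -0.16, 0.1132]
orientation: [-3.109, -0.45, -0.0]
contact_force: [-0.1, -0.7, -0.1]
grip_width: 0.0373
gripper_force: 25.2
```

```bash
python3 -c "
from h import *
to([.4335,-.1598,.0875],np.radians(106.4))"
```

```text
shift [0.0021 0.0004 0.0257] turn [-0.    -0.     0.001]
```

>>> jog_arm --deltas "2,0,8,0,0,0\n2,0,16,0,0,0\n2,0,20,0,0,0\n2,0,23,0,0,0\n2,0,23,0,0,0"

```text
clock: 13.3
tcp_pos: [0.4327, -0.1595, 0.0895]
orientation: [-3.109, -0.449, 0.001]
contact_force: [-0.9, -0.7, -0.2]
grip_width: 0.0375
gripper_force: 25.2
```

>>> jog_arm --deltas "0,0,1,0,0,0\n0,0,2,0,0,0\n0,0,2,0,0,0"

```text
clock: 13.6
tcp_pos: [0.433, -0.1597, 0.088]
orientation: [3.109, 0.449, 0.0]
contact_force: [0.3, 0.2, 0.2]
grip_width: 0.0373
gripper_force: 25.2
```

>>> jog_arm --deltas "0,0,1,0,0,0\n0,0,1,0,0,0"

```text
clock: 13.8
tcp_pos: [0.4331, -0.1597, 0.0872]
orientation: [3.109, 0.449, 0.001]
contact_force: [0.1, 0.3, 3.3]
grip_width: 0.0373
gripper_force: 25.6
```

>>> jog_arm --deltas "0,0,0,0,0,0\n0,0,0,0,0,0\n0,0,0,0,0,0" --finger_gap 0.065

```text
clock: 14.1
tcp_pos: [0.433, -0.1596, 0.0869]
orientation: [-3.109, -0.449, -0.0]
contact_force: [0.3, -0.0, -0.1]
grip_width: 0.0654
gripper_force: 0.0
```

>>> jog_arm --deltas "0,0,-20,0,0,0\n0,0,-45,0,0,0\n0,0,-75,0,0,0\n0,0,-110,0,0,0\n0,0,-110,0,0,0" --finger_gap 0.08

```text
clock: 14.6
tcp_pos: [0.4353, -0.1602, 0.2007]
orientation: [3.106, 0.448, 0.011]
contact_force: [0.8, 0.0, 0.5]
grip_width: 0.0802
gripper_force: 0.0
```

```bash
python3 - <<'E'
from h import *
p,d=grab_frame("top");H,S,V=[x.astype(int) for x in cv2.split(cv2.cvtColor(p,cv2.COLOR_BGR2HSV))]
print('spool',blob((V>150)&(S<60),.05,(278,316,160,198)))
print('roll',blob((V<75),.012,(276,318,160,204)))
to([.597,.022,.2],np.radians(106.4))
q,d=grab_frame("side")
cv2.imwrite("pics/b9.png",np.hstack([cv2.resize(p[140:260,270:390],(400,400)),cv2.resize(q[180:260,250:400],(750,400))[:,:400]]) )
cv2.imwrite("pics/b9.png",np.hstack([cv2.resize(p[150:250,280:380],(400,400)),cv2.resize(q[180:270,270:370],(400,360))[:,:].repeat(1,0) if 0 else cv2.resize(q[180:280,270:370],(400,400))]))
E
```

```text
spool ([[0.5978, 0.0219], [0.0525, 0.0564]], array([0.5974, 0.0227]))
roll ([[0.6015, 0.0242], [0.0664, 0.0768]], array([0.5942, 0.0216]))
shift [ 0.2076 -0.1286 -0.0007] turn [ 0.003 -0.004  0.   ]
```

View pics/b9.png

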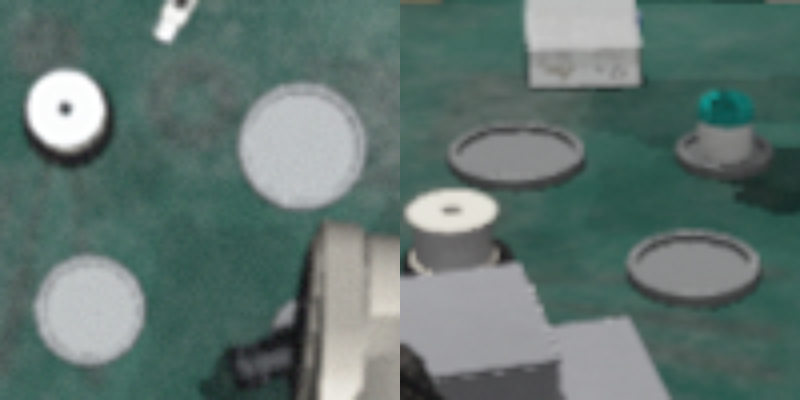

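The jar stands upright in the small holder at crop (725,130). The spool is at (66,110) in the top crop. I go to the spool.

The rows are not in the units I measure in: shifts go in mm and turns go in units of 0.25 rad. I convert before sending: 0.2 m is 200, 0.16 m is 160.

>>> jog_arm --deltas "40,-25,0,0,0,0\n80,-50,0,0,0,0\n120,-75,0,0,0,0\n160,-100,0,0,0,0\n200,-125,0,0,0,0"

```text
clock: 15.2
tcp_pos: [0.5897, 0.0183, 0.195]
orientation: [-3.109, -0.449, 0.005]
contact_force: [1.1, 0.3, -0.2]
grip_width: 0.08
gripper_force: 0.0
```

>>> jog_arm --deltas "8,-3.6,0,0,0,0\n8,-3.6,0,0,0,0\n8,-3.6,20,0,0,0\n8,-3.6,35,0,0,0"

```text
clock: 15.6
tcp_pos: [0.5945, 0.0204, 0.1601]
orientation: [3.109, 0.446, -0.004]
contact_force: [0.3, -0.2, 1.3]
grip_width: 0.0801
gripper_force: 0.0
```

>>> jog_arm --deltas "0,0,0,0,0,0\n0,0,0,0,0,0"

```text
clock: 15.8
tcp_pos: [0.5953, 0.0215, 0.1614]
orientation: [3.109, 0.447, -0.003]
contact_force: [-0.6, 0.1, 0.8]
grip_width: 0.08
gripper_force: 0.0
```

```bash
python3 -c "
from h import *
to([.5975,.0222,.1],np.radians(106.4))"
```

```text
shift [ 0.0024 -0.0001  0.0614] turn [ 0.     0.002 -0.001]
```

>>> jog_arm --deltas "2,0,20,0,0,0\n2,0,35,0,0,0\n2,0,50,0,0,0\n2,0,58,0,0,0\n2,0,61.5,0,0,0"

```text
clock: 16.3
tcp_pos: [0.5975, 0.023, 0.0994]
orientation: [-3.109, -0.449, 0.002]
contact_force: [-0.3, -0.7, 0.1]
grip_width: 0.0802
gripper_force: 0.0
```

>>> jog_arm --deltas "0,0,0,0,0,0\n0,0,0,0,0,0\n0,0,0,0,0,0\n0,0,0,0,0,0" --finger_gap 0.03 --grip_force 25

```text
clock: 16.7
tcp_pos: [0.5985, 0.0231, 0.1012]
orientation: [3.109, 0.449, 0.002]
contact_force: [0.0, -0.5, 3.6]
grip_width: 0.0509
gripper_force: 26.9
```

>>> jog_arm --deltas "0,0,-10,0,0,0\n0,0,-25,0,0,0\n0,0,-45,0,0,0\n0,0,-65,0,0,0\n0,0,-65,0,0,0"

```text
clock: 17.2
tcp_pos: [0.5998, 0.0235, 0.169]
orientation: [3.109, 0.449, 0.009]
contact_force: [0.2, -0.4, -3.5]
grip_width: 0.0511
gripper_force: 27.3
```

```bash
python3 -c "
from h import *
to([.4565,.0062,.0872],np.radians(106.4))"
```

```text
shift [-0.1428 -0.0241  0.081 ] turn [ 0.001 -0.006  0.   ]
```

>>> jog_arm --deltas "-30,-5,0,0,0,0\n-65,-11,0,0,0,0\n-100,-17,0,0,0,0\n-130,-22,0,0,0,0\n-142.8,-24.1,0,0,0,0"

```text
clock: 17.7
tcp_pos: [0.4506, 0.0051, 0.1647]
orientation: [3.109, 0.449, -0.006]
contact_force: [1.1, 0.7, -3.6]
grip_width: 0.051
gripper_force: 27.3
```

>>> jog_arm --deltas "0,0,20,0,0,0\n0,0,35,0,0,0\n0,0,45,0,0,0\n0,0,50,0,0,0\n0,0,50,0,0,0"

```text
clock: 18.2
tcp_pos: [0.4543, 0.006, 0.1149]
orientation: [-3.109, -0.449, 0.001]
contact_force: [-0.6, -0.0, -3.5]
grip_width: 0.0511
gripper_force: 27.2
```

```bash
python3 - <<'E'
from h import *
to([.4565,.0062,.0872],np.radians(106.4))
p,d=grab_frame("side"); cv2.imwrite("pics/side10.png",cv2.resize(p[180:280,250:390],None,fx=5,fy=5,interpolation=cv2.INTER_CUBIC))
E
```

```text
shift [0.0022 0.0004 0.0277] turn [-0.     0.001  0.001]
```

View pics/side10.png

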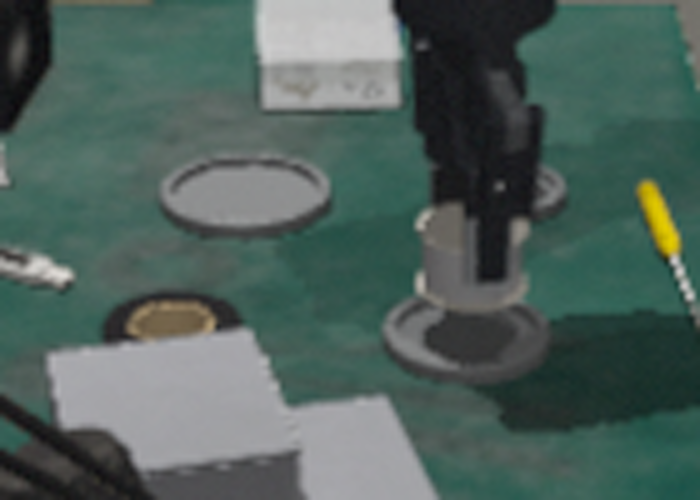

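The spool hangs upright over the middle holder at crop (470,255), and the roll stays flat at (172,320). I lower the spool.

>>> jog_arm --deltas "2,0,10,0,0,0\n2,0,18,0,0,0\n2,0,23,0,0,0\n2,0,25,0,0,0\n2,0,25,0,0,0"

```text
clock: 18.75
tcp_pos: [0.4559, 0.0064, 0.09]
orientation: [-3.109, -0.449, 0.001]
contact_force: [0.3, -0.7, -2.5]
grip_width: 0.0511
gripper_force: 27.2
```

>>> jog_arm --deltas "0,0,1,0,0,0\n0,0,2,0,0,0\n0,0,2,0,0,0"

```text
clock: 19.05
tcp_pos: [0.4562, 0.0064, 0.0885]
orientation: [3.109, 0.449, 0.0]
contact_force: [0.3, -0.4, -2.8]
grip_width: 0.0509
gripper_force: 27.3
```

>>> jog_arm --deltas "0,0,1,0,0,0\n0,0,1,0,0,0"

```text
clock: 19.25
tcp_pos: [0.4562, 0.0064, 0.0874]
orientation: [3.109, 0.449, 0.0]
contact_force: [0.3, -0.8, -3.3]
grip_width: 0.051
gripper_force: 27.3
```

>>> jog_arm --deltas "0,0,1,0,0,0\n0,0,1,0,0,0"

```text
clock: 19.45
tcp_pos: [0.4562, 0.0064, 0.0871]
orientation: [3.109, 0.449, 0.0]
contact_force: [-3.5, -0.1, 8.3]
grip_width: 0.0506
gripper_force: 28.3
```

>>> jog_arm --deltas "0,0,1,0,0,0\n0,0,1,0,0,0"

```text
clock: 19.65
tcp_pos: [0.4562, 0.0064, 0.087]
orientation: [3.108, 0.449, 0.0]
contact_force: [-7.3, -0.4, 23.8]
grip_width: 0.0511
gripper_force: 29.8
```

>>> jog_arm --deltas "0,0,-1,0,0,0\n0,0,-1,0,0,0\n0,0,-1,0,0,0\n0,0,-1,0,0,0" --finger_gap 0.085

```text
clock: 20.05
tcp_pos: [0.4562, 0.0064, 0.0863]
orientation: [-3.109, -0.449, 0.0]
contact_force: [0.5, 0.3, 0.6]
grip_width: 0.0847
gripper_force: 0.0
```

>>> jog_arm --deltas "0,0,-20,0,0,0\n0,0,-45,0,0,0\n0,0,-75,0,0,0\n0,0,-110,0,0,0\n0,0,-110,0,0,0"

```text
clock: 20.55
tcp_pos: [0.4585, 0.0067, 0.2001]
orientation: [3.109, 0.448, 0.012]
contact_force: [0.3, 0.3, -0.2]
grip_width: 0.0849
gripper_force: 0.0
```

```bash
python3 - <<'E'
from h import *
p,d=grab_frame("top");H,S,V=[x.astype(int) for x in cv2.split(cv2.cvtColor(p,cv2.COLOR_BGR2HSV))]
m=np.zeros(V.shape,np.uint8)
roi=(278,316,160,202)
k=((V<70)|((H<35)&(S>50))).astype(np.uint8)
print('roll',blob(k,.016,roi))
print('core',blob((H<35)&(S>50),.018,roi))
to([.5975,.0222,.1],np.radians(106.4))
q,d=grab_frame("side");print('roll side core',blob((lambda h:(h[...,0]<35)&(h[...,1]>50))(cv2.cvtColor(q,cv2.COLOR_BGR2HSV)),.018,(270,300,235,250),"side"))
cv2.imwrite("pics/b11.png",np.hstack([cv2.resize(p[150:250,280:380],(400,400)),cv2.resize(q[170:270,270:370],(400,400))]))
E
```

```text
roll ([[0.5957, 0.0225], [0.0601, 0.0623]], array([0.5948, 0.0219]))
core ([[0.5967, 0.0226], [0.0394, 0.0402]], array([0.5968, 0.0227]))
shift [0.1383 0.0243 0.0989] turn [ 0.001 -0.004  0.   ]
roll side core ([[0.5977, 0.0161], [0.0341, 0.0454]], array([0.5964, 0.0182]))
```

View pics/b11.png

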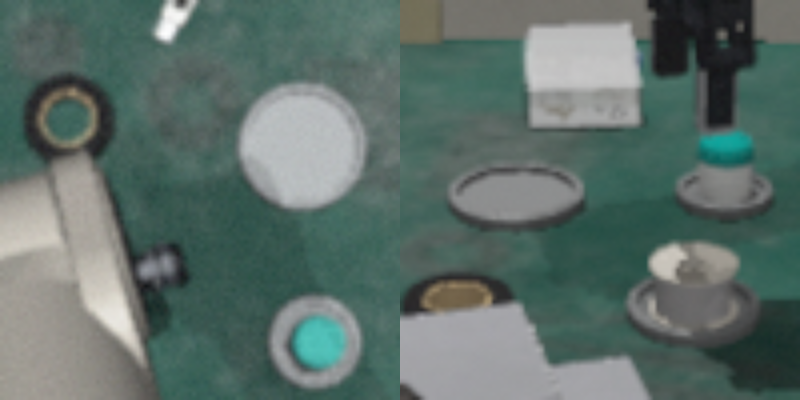

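The spool stands flat in the middle holder at (692,295), the jar in the small one at (725,165). The roll lies at (68,118) in the top crop. I go to the roll.

>>> jog_arm --deltas "40,7,0,0,0,0\n80,14,0,0,0,0\n110,20,0,0,0,0\n137,23.7,0,0,0,0\n137,23.7,0,0,0,0"

```text
clock: 21.15
tcp_pos: [0.5966, 0.0232, 0.1945]
orientation: [-3.108, -0.449, 0.0]
contact_force: [-0.0, -0.3, -0.1]
grip_width: 0.0852
gripper_force: 0.0
```

>>> jog_arm --deltas "0,0,30,0,0,0\n0,0,55,0,0,0\n0,0,75,0,0,0\n0,0,85,0,0,0\n0,0,85,0,0,0"

```text
clock: 21.65
tcp_pos: [0.5924, 0.0222, 0.1092]
orientation: [-3.109, -0.449, 0.007]
contact_force: [-0.3, -0.3, -0.1]
grip_width: 0.0848
gripper_force: 0.0
```

>>> jog_arm --deltas "0,0,0,0,0,0\n0,0,0,0,0,0"

```text
clock: 21.85
tcp_pos: [0.5948, 0.0225, 0.1124]
orientation: [3.109, 0.449, 0.003]
contact_force: [0.9, 0.0, 0.3]
grip_width: 0.0852
gripper_force: 0.0
```

```bash
python3 -c "
from h import *
to([.5963,.0224,.0755],np.radians(106.4))"
```

```text
shift [0.0013 0.0005 0.0369] turn [ 0.    -0.002  0.001]
```

>>> jog_arm --deltas "1,0,10,0,0,0\n1,0,20,0,0,0\n1,0,30,0,0,0\n1,0,36,0,0,0\n1,0,37,0,0,0"

```text
clock: 22.35
tcp_pos: [0.5945, 0.0226, 0.073]
orientation: [-3.109, -0.449, 0.003]
contact_force: [0.1, 0.0, 0.4]
grip_width: 0.085
gripper_force: 0.0
```

>>> jog_arm --deltas "0,0,0,0,0,0\n0,0,0,0,0,0\n0,0,0,0,0,0\n0,0,0,0,0,0" --finger_gap 0.045 --grip_force 30

```text
clock: 22.75
tcp_pos: [0.5956, 0.0228, 0.0748]
orientation: [3.109, 0.449, 0.001]
contact_force: [0.6, 1.1, 1.2]
grip_width: 0.0645
gripper_force: 33.4
```

>>> jog_arm --deltas "0,0,-10,0,0,0\n0,0,-25,0,0,0\n0,0,-45,0,0,0\n0,0,-60,0,0,0\n0,0,-60,0,0,0"

```text
clock: 23.25
tcp_pos: [0.5969, 0.0229, 0.1376]
orientation: [3.109, 0.448, 0.008]
contact_force: [0.2, 0.5, -0.5]
grip_width: 0.0645
gripper_force: 33.4
```

```bash
python3 - <<'E'
from h import *
to([.6057,-.1989,.1355],np.radians(106.4))
p,d=grab_frame("side"); cv2.imwrite("pics/side12.png",cv2.resize(p[150:260,240:380],None,fx=5,fy=5,interpolation=cv2.INTER_CUBIC))
c=cv2.imread("pics/top0.png");h=cv2.cvtColor(c,cv2.COLOR_BGR2HSV)
m=((h[...,1]<50)&(h[...,2]>120)).astype(np.uint8);m=cv2.morphologyEx(m,cv2.MORPH_OPEN,np.ones((5,5)))
print(blob(m,.01,(335,376,164,206)))
E
```

```text
shift [-0.0543  0.2152  0.002 ] turn [ 0.001 -0.005  0.   ]
([[0.5783, -0.1506], [0.0927, 0.093]], array([ 0.5783, -0.1503]))
```

View pics/side12.png

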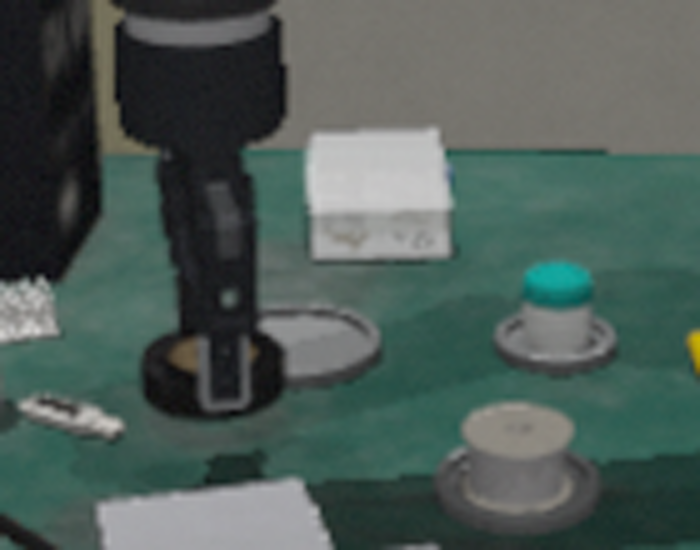

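The roll is held level at crop (213,370), and the jar and spool are settled. I carry the roll to the large holder.

>>> jog_arm --deltas "-12,30,0,0,0,0\n-27,65,0,0,0,0\n-42,100,0,0,0,0\n-56,135,0,0,0,0\n-67,161,0,0,0,0"

```text
clock: 23.8
tcp_pos: [0.5753, -0.1537, 0.1335]
orientation: [3.109, 0.445, -0.003]
contact_force: [-0.2, 0.3, -0.7]
grip_width: 0.0644
gripper_force: 33.4
```

>>> jog_arm --deltas "0,0,15,0,0,0\n0,0,30,0,0,0\n0,0,40,0,0,0\n0,0,45,0,0,0\n0,0,45,0,0,0"

```text
clock: 24.3
tcp_pos: [0.5762, -0.1491, 0.0882]
orientation: [-3.108, -0.452, 0.003]
contact_force: [-0.3, -0.1, -0.3]
grip_width: 0.0644
gripper_force: 33.4
```

```bash
python3 -c "
from h import *
to([.5783,-.1505,.0788],np.radians(106.4))"
```

```text
shift [0.0017 0.002  0.0094] turn [-0.001  0.002  0.003]
```

>>> jog_arm --deltas "2,1,3,0,0,0\n2,1,5,0,0,0\n2,1,7,0,0,0\n2,1,7,0,0,0"

```text
clock: 24.7
tcp_pos: [0.5787, -0.1511, 0.0824]
orientation: [3.109, 0.449, -0.0]
contact_force: [-0.1, -1.5, -1.0]
grip_width: 0.0644
gripper_force: 33.4
```

>>> jog_arm --deltas "0,0,1,0,0,0\n0,0,1,0,0,0"

```text
clock: 24.9
tcp_pos: [0.5787, -0.1511, 0.0815]
orientation: [3.109, 0.449, 0.0]
contact_force: [-0.4, 0.5, -1.2]
grip_width: 0.0646
gripper_force: 33.4
```

>>> jog_arm --deltas "0,0,1,0,0,0\n0,0,1,0,0,0"

```text
clock: 25.1
tcp_pos: [0.5787, -0.1511, 0.0803]
orientation: [-3.109, -0.449, 0.0]
contact_force: [-0.0, 0.0, 0.1]
grip_width: 0.0642
gripper_force: 33.4
```

>>> jog_arm --deltas "0,0,1,0,0,0\n0,0,1,0,0,0"

```text
clock: 25.3
tcp_pos: [0.5787, -0.151, 0.0793]
orientation: [-3.109, -0.449, 0.0]
contact_force: [0.2, 0.0, -1.0]
grip_width: 0.0641
gripper_force: 33.4
```

>>> jog_arm --deltas "0,0,0.7,0,0,0\n0,0,0.7,0,0,0"

```text
clock: 25.5
tcp_pos: [0.5788, -0.1511, 0.0788]
orientation: [3.109, 0.449, 0.0]
contact_force: [-0.1, -0.3, 1.7]
grip_width: 0.0645
gripper_force: 33.6
```

Contact comes at the height expected for the floor. I release, rise, and back away for a last look.

>>> jog_arm --deltas "0,0,0,0,0,0\n0,0,0,0,0,0\n0,0,0,0,0,0\n0,0,0,0,0,0" --finger_gap 0.085

```text
clock: 25.9
tcp_pos: [0.5787, -0.1511, 0.0787]
orientation: [3.109, 0.449, 0.0]
contact_force: [-0.5, -0.1, -0.8]
grip_width: 0.0851
gripper_force: 0.0
```

>>> jog_arm --deltas "0,0,-20,0,0,0\n0,0,-50,0,0,0\n0,0,-90,0,0,0\n0,0,-130,0,0,0\n0,0,-170,0,0,0"

```text
clock: 26.4
tcp_pos: [0.5784, -0.151, 0.2503]
orientation: [-3.109, -0.449, 0.0]
contact_force: [0.3, -0.2, -0.5]
grip_width: 0.0849
gripper_force: 0.0
```

>>> jog_arm --deltas "-30,35,0,0,0,0\n-60,70,0,0,0,0\n-90,105,0,0,0,0\n-120,140,0,0,0,0\n-120,180,0,0,0,0"

```text
clock: 26.9
tcp_pos: [0.5102, -0.3609, 0.2487]
orientation: [3.11, 0.442, -0.006]
contact_force: [0.5, -0.1, -0.2]
grip_width: 0.0851
gripper_force: 0.0
```

>>> jog_arm --deltas "-20,40,0,0,0,0\n-40,80,0,0,0,0\n-40,120,0,0,0,0\n-40,150,0,0,0,0\n-40,150,0,0,0,0"

```text
clock: 27.4
tcp_pos: [0.5174, -0.5175, 0.2479]
orientation: [3.108, 0.441, -0.001]
contact_force: [-0.9, 0.2, -0.2]
grip_width: 0.0852
gripper_force: 0.0
```

```bash
python3 - <<'E'
from h import *
p,d=grab_frame("top");P=pts("top",d);H,S,V=[x.astype(int) for x in cv2.split(cv2.cvtColor(p,cv2.COLOR_BGR2HSV))]
print('roll',blob((V<75)|((H<35)&(S>50)),.02,(335,376,164,206)),'vs .5783 -.1505')
print('lid',blob((H>80)&(H<97)&(S>100)&(V>110),.044,(340,380,215,255)),'vs .4335 -.1598')
print('spool',blob((V>215),.036,(280,325,205,245)),'vs .4565 .0062')
for n,(x,y,z) in dict(roll=(.5783+.026,-.1505,.022),lid=(.4335,-.1598,.044),spool=(.4565+.012,.0062,.036)).items():
    u,v=pix("top",[[x,y,z]])[0].round().astype(int);print(n,np.round(np.median(P[v-1:v+2,u-1:u+2,2]),4))
q,_=grab_frame("side")
cv2.imwrite("pics/b13.png",np.hstack([cv2.resize(p[150:250,280:380],(400,400)),cv2.resize(q[170:270,270:370],(400,400))]))
E
```

```text
roll ([[0.5785, -0.1501], [0.0593, 0.0625]], array([ 0.5786, -0.1489])) vs .5783 -.1505
lid ([[0.4331, -0.158], [0.034, 0.0355]], array([ 0.4327, -0.1582])) vs .4335 -.1598
spool ([[0.4565, 0.0068], [0.0521, 0.0531]], array([0.4564, 0.0068])) vs .4565 .0062
roll 0.0217
lid 0.0438
spool 0.0356
```

View pics/b13.png

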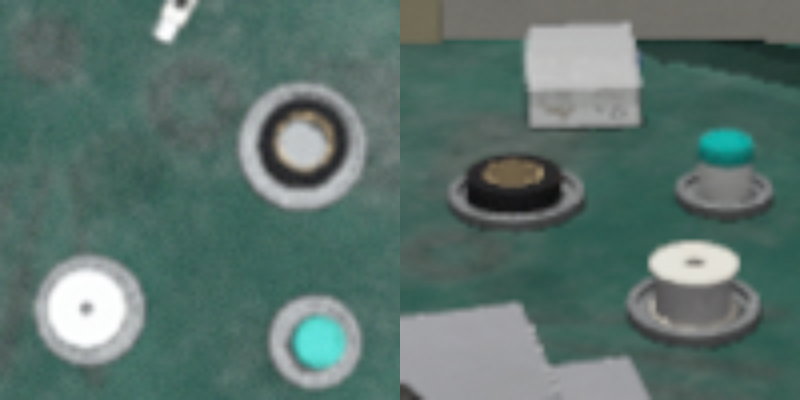

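The roll (302,143), spool (88,307) and jar (318,342) all sit centred and level in their holders. Before handing in, I compare the box region with the first pictures to check the flap.

```bash
python3 - <<'E'
from h import *
for n,(u0,u1,v0,v1) in dict(top=(195,255,160,230),side=(255,345,240,315)).items():
    a=cv2.imread(f"pics/{n}0.png")[v0:v1,u0:u1].astype(int);b=grab_frame(n)[0][v0:v1,u0:u1].astype(int)
    e=np.abs(cv2.blur((a-b).astype(np.float32),(3,3))).max(2);print(n,e.max(),np.argwhere(e>25)[:12].tolist(),(e>25).sum())
print(r.get_obs()["contact_force"])
E
```

```text
top 7.5555553 [] 0
side 92.77778 [[0, 20], [0, 21], [0, 22], [0, 23], [0, 24], [0, 25], [0, 26], [0, 27], [0, 28], [0, 29], [0, 30], [0, 31]] 278
[0.01661548 0.91612257 0.15841137]
```

```bash
python3 -c "
from bench import r
print(r.hand_in())"
```

```text
the job is handed in; nothing more can be done
None
```

I handed the job in at about 28 s: the jar, spool and roll sit centred and level in their holders, and the eraser went through the flap. Neither camera sees inside the box, so that it dropped and the flap shut is inferred from the clear ledge and an unchanged top view of the box.

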